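# Close the roller arm of a filter-tape transport

## Robot

A 6-joint arm with a two-finger parallel gripper is mounted at the origin on the work surface. World frame = base frame: x ahead of the robot, y to its left, z up, the work surface at z = 0. Lengths are in mm, angles in rad, forces in N, time in s.
With the tool pointing down it reaches from about 300 to 750 mm from the base axis. Payload 8.5 kg.
Tool frame: the origin (TCP) lies on the centre line of the jaws, within the pads' length; the fingertips stand 25 mm ahead of it and the grasp point (between the pads) lies 6 mm ahead of it (ctrl.tip_extent is the distance from the TCP to the fingertips, in mm); z points along the fingers, y is the direction in which the jaws open and shut (so a half turn about z gives the same grasp; the last joint's range is limited). The gripper opens to 88 mm and grips with 3 to 60 N. Pads are 18 mm wide; open, the fingers measure 123 mm over their backs; the gripper's body (75 mm by 187 mm) begins 45 mm behind the grasp point.
Start: joints at [-1.413, 0.381, 1.297, -0, 1.464, -0.215], TCP at [200.317, -512.205, 263.748] pointing down, gripper open.
Joint ranges: [-3.11, 3.11], [-0.89, 2.33], [0.22, 2.48], [-1.42, 4.56], [0.17, 2.85], [-2.88, 2.88]. Speed limits (rad/s): [2.39, 2.39, 3.14, 3.14, 3.14, 3.14].

## Interface

Orientations are given as [roll, pitch, yaw] about the fixed x, y, z axes, in that order (R = Rz(yaw) Ry(pitch) Rx(roll)).
In Python, from plant import readout, get_image, ctrl, cut_out, landmark_of gives the robot as it stands.
- The arm moves only by the shell command python3 -m crank 'ROWS'. ROWS is a JSON object of lists of equal length, an entry for each row: "offset": the shift along the tool's x, y, z in m, a list of three; "delta_rot": the turn, a rotation vector about the tool's x, y, z in rad, a list of three; "gripper": the closure, from 0 (fully open) to 1 (shut). A call has 1 to 20 rows; each row is the pose to reach, as a shift and turn from the pose commanded when the call began, along the tool's axes at that moment; what a row does not reach only later rows make up. A row lasts 1/8 s, in which the tool goes at most 62.5 mm and 10.7 degrees, less where a joint would pass 70% of its speed; a pose out of reach is approached as far as the arm can. A call with a gripper value outside its range is refused whole. The fingers move at their own pace and stop on an object; the grip force is fixed at half the most. Time passes only in rows, so rows that repeat a pose let the fingers close. It gives the time, the measured TCP pose, the force and the opening at its end, in the units of the state.
- readout.read_state(): the state, without advancing time (a new reading comes with each control period).
- get_image(name): name is "side" or "top" or "wrist"; returns a dict with "color" (400x640x3 uint8, red, green, blue), "depth" (400x640 float32, mm along the optical axis (not along the pixel's ray), 0 where there is no reading), "intrinsics" (3x3 intrinsics, pixels), "dist_coeffs" ([k1, k2, p1, p2, k3] as OpenCV has them; the pictures are not rectified), "position" and "orientation" of the camera in the world. Camera axes: x right, y up, looking along -z (the intrinsics and any distortion apply to the point x, -y, -z); pixel columns grow to the right and rows downward; lengths in mm; the calibration is good to about 2 mm. A picture is of the moment at which its call begins.
- ctrl.finish_job(): hands the job in, once; it reports no verdict.
Trained networks look in a picture, given as the dict that the camera call returned (one of the last four; its "shot" number tells which), for a name from the list of things; names that differ only in an ending like _2 or _b are one class to them, and where a whole thing is asked for, a point or a joint stands for the part that bears it (a point fixed in the world has none). Each returns a list of dicts, best first, with "score" (0 to 1); they miss things now and then, are a little off and sometimes report something else, mostly with a low value. They report only what shows in the picture. A call takes as long as a camera call.
- cut_out(target, picture): "region" (400x640 bool, what is visible of it).
- landmark_of(target, picture): "xyz" ([x, y, z] in mm, in the coordinates of the camera as it stood for that picture, good to about 4 mm: a listed point, or the origin of a listed thing).
The state is a dict: "time_s": time; "joints": joint angles; "dq": joint speeds; "joint_efforts": joint torques, N m; "tcp_pos": TCP position; "tool_rot": TCP orientation; "contact_force": force on the tool from outside, world axes, zero at the start; "ft_torque": the same for the moment, N m; "gripper_width": finger opening in mm.
Only numpy, scipy, OpenCV 4.12 (cv2) and the standard library are available. Lean on these libraries where they do the work, as an engineer would, in place of code of your own. Each camera call takes 0.05 s, during which the arm holds its last target. There are 200 camera calls.

## Task

The tape transport of a dust monitor stands on the service bench with its roller arm ratcheted up. With the fingertips only, press the red pad of the ratchet pawl down until the pawl flips over and stays clear of the teeth, then push the arm down by its black knob until its rubber roller sits fully home on the drive roller, and back away with the pawl still off. Push gently, do not force the arm against the teeth, do not lift the arm, and leave everything else on the bench where it is.

Things in the scene. Friction and masses are not known exactly. Their poses are not given: they have to be found in the camera images.
- tape_unit: Tape transport, fixed to the bench: upright aluminium deck plate 350 mm wide (y), 5 thick, top edge 165 mm up, on a grey foot 180 mm deep. Origin: on the bench under the plate's front face, mid-width. x points out of the front face, away from the robot; z up. On the front (rel. to origin, mm): tape spool at y -118, top 100; head with inlet stub at x 45, y -30, top 140; all fixed parts below 140.
- pawl (a joint): Rocking angle of the ratchet pawl about an axis along unit x. Hook end towards +y drops into the teeth, tail towards -y carries the red pad. Engaged: -0.03 to 0.14; grows as the pad goes down. Over-centre spring: about 4 N at the pad, balanced at 0.28, past that it flips by itself to its stop at 0.50 and stays, hook raised to 195 mm above the bench. Engaged, it stops the arm at the next tooth down.
- pawl_pad (a point): Centre of the upper face of the red pad on the pawl's tail. Pad 48 mm (unit x) by 24 mm (unit y), 6 thick. The point is 40 mm before the plate and 50 mm from the pawl's axis (axis at unit y -38 mm, 146 mm up), about 158 mm above the bench when engaged, 25 mm lower when flipped. Turns with the pawl; z is the face's normal.
- roller_arm (a joint): Angle of the roller arm above its closed position, about an axis along unit x through point roller_pivot. 0 = arm level, rubber roller on the drive roller, hard stop; starts raised at 0.5 to 0.8; positive raises the knob. The pivot is stiff: with the pawl free the arm stays where it is left and takes 1 to 6 N at the knob to push down.
- roller_pivot (a point): Point on the axis of the roller arm, 52 mm before the plate, at unit y +20 mm, 115 mm above the bench. Fixed to the unit, same axes.
- roller_knob (a point): Middle of the black round knob at the arm's free end: a bar 20 mm in diameter, 44 mm long along unit x (30 to 74 mm before the plate). The point is on its axis, 140 mm from roller_pivot, towards unit +y when the arm is level (then 115 mm above the bench). Turns with the arm.
- tape_roll: Spare roll of filter tape, white, lying flat, 84 mm across, 30 mm high; origin at the centre of its underside. Not to be touched.
- filter_cassette: Blue filter cassette, a flat disc 54 mm across, 10 mm high, origin at the centre of its underside. Stays where it is.
- screwdriver: Screwdriver lying on the bench, about 200 mm long. Stays where it is.
- cleaner: White bottle with a blue cap, 54 mm across, 130 mm high, origin at the centre of its underside. Stays where it is.
- flow_meter: Grey hand-held flow meter lying flat, 70 x 110 x 36 mm, origin at the centre of its underside. Stays where it is.
- mug: Blue mug, 80 mm across, 92 mm high, origin at the centre of its underside. Stays where it is.
- screw_tray: Steel screw tray, 100 x 70 x 22 mm, origin at the centre of its underside. Stays where it is.

How it is judged:
By the outcome, as a careful person would: the job done as asked, in the order asked, and still so for the second after the job is handed in, with the robot touching nothing.
It also fails if it takes over 51 s, if anything falls off the work surface, if the arm or the gripper's body presses on something with over 40 N, if the wrist force passes 120 N, or if a joint passes its speed limit or range.

## Working session

There is one attempt and no reset: what is moved stays moved. The work goes in short steps, Python scripts to look and compute and a shell command to move; the robot and the scene stay as the last step left them, time stands still between calls to the robot, and variables do not carry over. Pictures are saved under pics/ and viewed, about 8 in all and at most 12, crops included, and the job is handed in when it is done.

```bash
mkdir -p pics; ls
cat > h.py <<'E'
import numpy as np, cv2
from scipy.spatial.transform import Rotation as R
from plant import readout, get_image, ctrl, cut_out, landmark_of
def cam(p):
    o=np.array(p["orientation"],float)
    M=o if o.shape==(3,3) else (R.from_euler('xyz',o).as_matrix() if o.size==3 else R.from_quat(o).as_matrix())
    return M,np.array(p["position"],float)
def w(p,x):
    M,t=cam(p); return M@np.array(x)+t
def px(p,X):
    M,t=cam(p); c=M.T@(np.array(X)-t); c=c*[1,-1,-1]
    return cv2.projectPoints(c.reshape(1,1,3),np.zeros(3),np.zeros(3),np.array(p["intrinsics"]),np.array(p["dist_coeffs"]))[0].ravel()
def cloud(p,mask):
    v,u=np.nonzero(mask&(p["depth"]>0)); d=p["depth"][v,u]
    n=cv2.undistortPoints(np.stack([u,v],1).astype(float).reshape(-1,1,2),np.array(p["intrinsics"]),np.array(p["dist_coeffs"])).reshape(-1,2)
    M,t=cam(p); return np.c_[n[:,0]*d,-n[:,1]*d,-d]@M.T+t
def save(p,n): cv2.imwrite("pics/"+n,p["color"][:,:,::-1])
E
python3 - <<'E'
from h import *
np.set_printoptions(precision=1,suppress=True)
s=readout.read_state();print({k:s[k] for k in("time_s","tcp_pos","tool_rot","contact_force","gripper_width")})
for c in("side","top"):
    p=get_image(c);save(p,c+"1.png");print(c,p["position"],p["orientation"])
    for n in "tape_unit pawl_pad roller_pivot roller_knob cleaner mug tape_roll".split():
        for r in landmark_of(n,p)[:2]: print(n,round(r["score"],2),w(p,r["xyz"]),px(p,w(p,r["xyz"])))
E
```

```text
pics
{'time_s': 0.0, 'tcp_pos': array([ 200.3, -512. ,  263.1]), 'tool_rot': array([-3.1, -0. ,  0.4]), 'contact_force': array([-0.5,  0.5,  0.5]), 'gripper_width': 88.69944701644143}
side [229.5 833.9 796.3] [ 0.9 -0.  -2.7]
tape_unit 0.91 [ 560.6 -103.1    2.5] [357.  197.6]
tape_unit 0.37 [609.1 208.    1.4] [289.1 267.2]
pawl_pad 0.59 [ 630.2 -177.4  159.1] [346.2 131.5]
roller_pivot 0.6 [604.2 -72.3 119.1] [339.4 165.3]
roller_knob 0.64 [573.8  33.3 201.7] [334.2 162.6]
roller_knob 0.57 [ 629.5 -177.1  158.6] [346.4 131.8]
cleaner 0.66 [ 676.9 -328.2    1.7] [349.3 149. ]
mug 0.9 [608.9 206.1   2. ] [289.6 266.6]
mug 0.3 [602.8 -73.8 115.7] [340.1 166.2]
tape_roll 0.82 [ 752.1 -196.5   -1.2] [310.6 165.1]
tape_roll 0.69 [696.8 -58.3  -1.4] [306.5 194.9]
top [ 435.8   30.5 1300.2] [ 0.1 -0.  -1.6]
tape_unit 0.62 [ 557.6 -101.6    1.4] [367.9 217.5]
pawl_pad 0.82 [ 624.3 -173.1  160.2] [406.8 182. ]
roller_pivot 0.95 [606.9 -68.4 112.6] [358.6 191.8]
roller_knob 0.65 [570.9  30.2 208.4] [316.3 201.4]
cleaner 0.92 [ 676.7 -324.5    2.9] [454.3 172.7]
cleaner 0.17 [ 559.3 -100.7   -1.7] [367.5 216.9]
mug 0.78 [604.5 207.6   1.5] [246.9 197.2]
tape_roll 0.87 [ 750.  -195.6    3.2] [404.3 144. ]
```

```bash
python3 -c "
import cv2,numpy as np
a=[cv2.imread('pics/%s1.png'%c) for c in('side','top')]
cv2.imwrite('pics/both1.png',cv2.resize(np.vstack(a),(480,600)))"
```

```text
(no output)
```

View pics/both1.png

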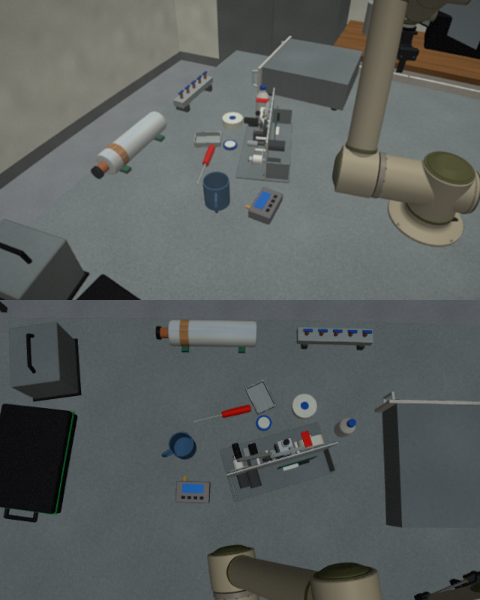

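The side view shows the unit at about (265,140) of the stack. The top view shows the plate running diagonally at about (280,455), the red pad at its right end (307,438), the two black parts at left (240,455), and the mug to the left. Next I refine the unit's pose from depth.

```bash
cat > fit.py <<'E'
from h import *
from scipy.optimize import least_squares
np.set_printoptions(precision=1,suppress=True)
if __name__=="__main__":
    L={}
    for c in("top","side","top","side"):
        p=get_image(c)
        for n in("tape_unit","pawl_pad","roller_pivot","roller_knob"):
            for r in landmark_of(n,p)[:1]:
                if r["score"]>.5: L.setdefault(n,[]).append(w(p,r["xyz"]))
        if c=="top": top=p
    def res(q):
        x,y,a,th,z=q; Z=R.from_euler('z',a).as_matrix(); o=np.array([x,y,z])
        m=dict(tape_unit=[0,0,0],roller_pivot=[52,20,115],pawl_pad=[40,-86.5,158],roller_knob=[52,20+140*np.cos(th),115+140*np.sin(th)])
        return np.concatenate([(o+Z@np.array(m[n])-v) for n in L for v in L[n]])
    f=least_squares(res,[560,-102,.3,.65,0],loss='soft_l1',f_scale=4);print("fit",f.x[:2],"yaw %.3f th %.3f z %.1f"%tuple(f.x[2:]),f.cost)
    print(L)
    # plate top edge from depth
    C=cloud(top,np.ones((400,640),bool)); x,y,a=f.x[:3]; Z=R.from_euler('z',a).as_matrix()
    U=(C-[x,y,0])@Z
    k=(abs(U[:,2]-165)<4)&(abs(U[:,0])<15)&(abs(U[:,1])<190)
    u=U[k]; print(len(u),u.min(0),u.max(0),np.median(u,0),"slope",np.polyfit(u[:,1],u[:,0],1))
    for nm,lo,hi in(("pad",[15,-105,120],[70,-70,175]),("knob",[25,95,150],[80,160,250])):
        v=U[np.all((U>lo)&(U<hi),1)]; print(nm,len(v),v.min(0),v.max(0),np.median(v,0))
    for c in("top",):
        u0,v0=px(top,C[k].mean(0)).astype(int); a=top["color"][v0-50:v0+50,u0-66:u0+67,::-1]
        cv2.imwrite("pics/crop2.png",cv2.resize(a,(798,600),interpolation=cv2.INTER_CUBIC)); print(u0,v0)
E
python3 fit.py
```

```text
fit [ 561.6 -105. ] yaw 0.313 th 0.707 z 1.1 57.62801995495316
{'tape_unit': [array([ 558.6, -102.8,    1.6]), array([ 560.9, -105.7,    0.2]), array([ 558.7, -103.2,    1.9]), array([ 560.7, -106.7,    2.3])], 'pawl_pad': [array([ 628.6, -173.5,  159.8]), array([ 625.7, -173.5,  158.8]), array([ 632.3, -175.4,  158.3])], 'roller_pivot': [array([602.2, -69.8, 115.8]), array([605.6, -71.8, 116.6]), array([605.8, -70.9, 116.4]), array([604.4, -70.8, 115.9])], 'roller_knob': [array([572.1,  29.9, 209.2]), array([572.4,  30.6, 205.2]), array([572.2,  30.6, 207.3]), array([575.7,  34.7, 205.6])]}
381 [  -8.3 -171.1  161. ] [ 15.  176.4 169. ] [ -3.1   4.9 165.3] slope [ 0.  -1.6]
pad 193 [ 15.  -99.4 153.1] [ 55.4 -70.7 163.8] [ 35.  -86.5 158.4]
knob 234 [ 25.1  95.6 189.9] [ 75.2 137.  220.6] [ 47.  126.4 214.5]
376 209
```

View pics/crop2.png

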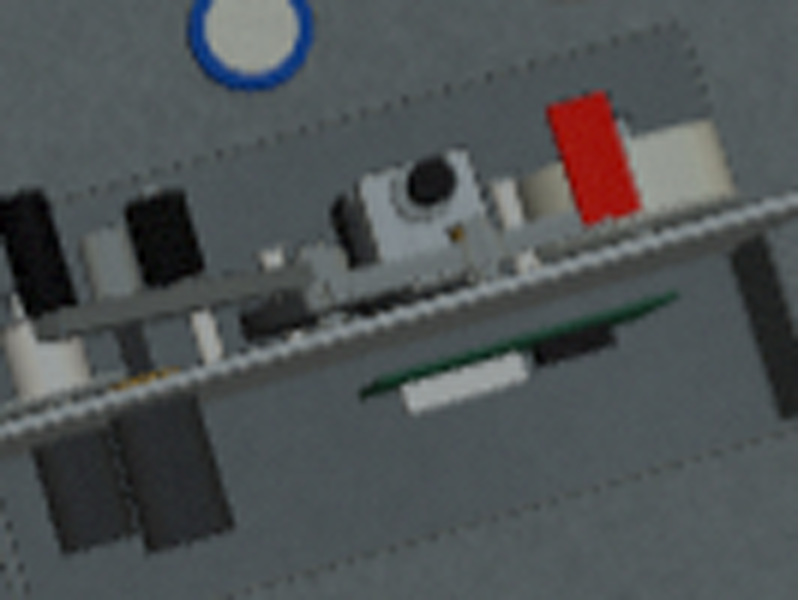

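The fit agrees with the depth (plate top edge, pad and knob within about 3 mm). In the crop the red pad is at (595,160), the raised knob at (35,250) and the rubber roller at (165,235). The plan is to close the fingers, set the jaw axis along unit x, and press the pad from above.

```bash
cat > go.py <<'E'
from h import *
import sys
# go.py ux uy tipz [yaw]: offset (m) & rotvec from present measured pose to unit-frame point
O=np.array([561.6,-105.,0]);A=.313
def plan(u,v,z,q=A+np.pi/2):
    s=readout.read_state();T=R.from_euler('xyz',s["tool_rot"]);G=R.from_euler('xyz',[np.pi,0,q])
    P=O+R.from_euler('z',A).apply([u,v,0])+[0,0,z+ctrl.tip_extent]
    print("target",P.round(1),"offset",(T.inv().apply(P-s["tcp_pos"])/1000).round(4),"rot",(T.inv()*G).as_rotvec().round(3))
    n=R.from_euler('z',A).inv().apply(s["tcp_pos"]-O);print("now unit",n[:2].round(1),"tip z",(n[2]-ctrl.tip_extent).round(1),"F",np.round(s["contact_force"],1),"t",s["time_s"],"w",round(s["gripper_width"],1))
if len(sys.argv)>1: plan(*map(float,sys.argv[1:]))
E
python3 go.py 40 -89 185; python3 -c "
from plant import readout;print(readout.read_state()['tool_rot'])"
```

```text
target [ 627.1 -177.4  210. ] offset [ 0.5194 -0.1564  0.0537] rot [ 0.     0.    -1.511]
now unit [-469.1 -276.2] tip z 238.8 F [ 0.2 -0.1 -0.4] t 1.8 w 88.2
[3.14156377e+00 1.37983330e-05 3.72760862e-01]
```

```bash
python3 -m crank '{"offset":[[0.05,-0.015,0],[0.1,-0.03,0],[0.15,-0.045,0],[0.2,-0.06,0],[0.25,-0.075,0],[0.3,-0.09,0],[0.35,-0.105,0],[0.4,-0.12,0],[0.45,-0.135,0],[0.49,-0.148,0],[0.519,-0.156,0],[0.519,-0.156,0],[0.519,-0.156,0],[0.519,-0.156,0],[0.519,-0.156,0]],"delta_rot":[[0,0,-0.15],[0,0,-0.3],[0,0,-0.45],[0,0,-0.6],[0,0,-0.75],[0,0,-0.9],[0,0,-1.05],[0,0,-1.2],[0,0,-1.35],[0,0,-1.45],[0,0,-1.51],[0,0,-1.51],[0,0,-1.51],[0,0,-1.51],[0,0,-1.51]],"gripper":[1,1,1,1,1,1,1,1,1,1,1,1,1,1,1]}'; python3 go.py 40 -89 165
python3 - <<'E'
from h import *
p=get_image("side");save(p,"side3.png");print(px(p,[627,-177,158]))
q=get_image("wrist");save(q,"wrist3.png")
a=p["color"][80:230,240:440,::-1];a=cv2.resize(a,(533,400));cv2.imwrite("pics/c3.png",np.vstack([a,cv2.resize(q["color"][:,:,::-1],(533,200*533//320))])[:600] if 0 else np.hstack([cv2.resize(a,(400,300)),cv2.resize(q["color"][:,:,::-1],(400,300))]))
E
```

```text
time_s: 3.68
tcp_pos: [626.4, -178.5, 264.0]
tool_rot: [3.141, 0.0, 1.881]
contact_force: [0.5, -0.6, -0.8]
gripper_width: 0.4
target [ 627.1 -177.4  190. ] offset [0.0009 0.001  0.074 ] rot [ 0.     0.    -0.002]
now unit [ 39.  -89.9] tip z 239.0 F [ 0.5 -0.6 -0.8] t 3.675 w 0.4
[347.18562839 132.18374235]
```

View pics/c3.png

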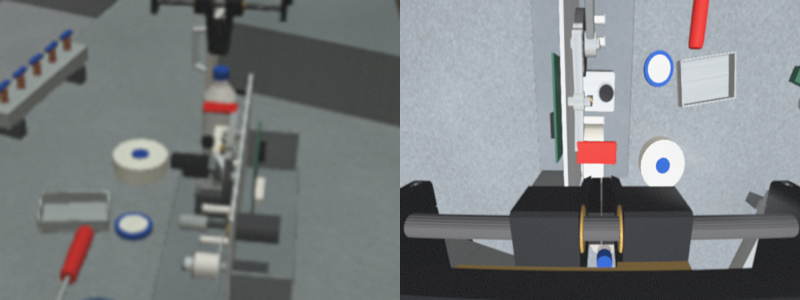

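The side crop shows the fingers above the red pad at (220,108). The wrist crop shows the pad at (597,152), laterally in line with the fingertips at (600,190). Before pressing I check the pad and knob with the wrist camera.

```bash
python3 - <<'E'
from h import *
from go import O,A
p=get_image("wrist")
for n in("pawl_pad","roller_knob","roller_pivot"):
    for r in landmark_of(n,p)[:1]:
        x=w(p,r["xyz"]);print(n,round(r["score"],2),R.from_euler('z',A).inv().apply(x-O).round(1))
m=cut_out("pawl_pad",p)[0]["region"]; c=R.from_euler('z',A).inv().apply(cloud(p,m)-O)
print(np.percentile(c,[3,50,97],axis=0).round(1))
E
python3 -m crank '{"offset":[[0,0.001,0.02],[0.001,0.001,0.04],[0.001,0.001,0.06],[0.001,0.001,0.074],[0.001,0.001,0.074],[0.001,0.001,0.074]],"delta_rot":[[0,0,0],[0,0,0],[0,0,0],[0,0,0],[0,0,0],[0,0,0]],"gripper":[1,1,1,1,1,1]}'; python3 go.py 40 -89 140
```

```text
pawl_pad 0.85 [ 44.2 -85.5 156.8]
roller_pivot 0.84 [ 56.8  25.3 111.3]
[[  9.2 -96.4 151.3]
 [ 17.7 -66.4 156.9]
 [ 54.8  20.  165.3]]
time_s: 4.78
tcp_pos: [627.8, -176.8, 190.6]
tool_rot: [3.141, 0.001, 1.883]
contact_force: [-0.4, -0.0, -0.6]
gripper_width: 0.5
target [ 627.1 -177.4  165. ] offset [-0.0003 -0.0009  0.0256] rot [ 0.001  0.001 -0.001]
now unit [ 40.9 -88.7] tip z 165.6 F [-0.4 -0.  -0.6] t 4.775 w 0.5
```

Slow press, about 3 mm per row.

```bash
python3 -m crank '{"offset":[[0,0,0.003],[0,0,0.006],[0,0,0.009],[0,0,0.012],[0,0,0.012]],"delta_rot":[[0,0,0],[0,0,0],[0,0,0],[0,0,0],[0,0,0]],"gripper":[1,1,1,1,1]}'; python3 -m crank '{"offset":[[0,0,0.002],[0,0,0.004],[0,0,0.006],[0,0,0.006]],"delta_rot":[[0,0,0],[0,0,0],[0,0,0],[0,0,0]],"gripper":[1,1,1,1]}';  python3 -m crank '{"offset":[[0,0,0.002],[0,0,0.004],[0,0,0.006],[0,0,0.007],[0,0,0.007]],"delta_rot":[[0,0,0],[0,0,0],[0,0,0],[0,0,0],[0,0,0]],"gripper":[1,1,1,1,1]}'
```

```text
time_s: 5.4
tcp_pos: [627.6, -176.8, 177.7]
tool_rot: [3.141, 0.0, 1.883]
contact_force: [0.9, -2.3, 2.0]
gripper_width: 0.4
time_s: 5.9
tcp_pos: [627.3, -176.3, 171.2]
tool_rot: [-3.141, -0.001, 1.883]
contact_force: [0.5, -1.0, -0.4]
gripper_width: 0.4
time_s: 6.52
tcp_pos: [627.5, -176.6, 164.7]
tool_rot: [-3.142, -0.0, 1.883]
contact_force: [-0.6, -0.3, 1.2]
gripper_width: 0.5
```

Contact showed at about 153 mm and the force then vanished, which suggests the pawl flipped. I lift and check.

```bash
python3 -m crank '{"offset":[[0,0,-0.02],[0,0,-0.06],[0,0,-0.1],[0,0,-0.1]],"delta_rot":[[0,0,0],[0,0,0],[0,0,0],[0,0,0]],"gripper":[1,1,1,1]}'
python3 - <<'E'
from h import *
from go import O,A
for c in("wrist","side"):
    p=get_image(c)
    for n in("pawl_pad","roller_knob"):
        for r in landmark_of(n,p)[:1]:
            x=w(p,r["xyz"]);print(c,n,round(r["score"],2),R.from_euler('z',A).inv().apply(x-O).round(1))
    if c=="wrist":
        q=p; C=R.from_euler('z',A).inv().apply(cloud(p,np.ones((400,640),bool))-O)
        red=(p["color"][...,0]>140)&(p["color"][...,1]<70)
        c2=R.from_euler('z',A).inv().apply(cloud(p,red)-O);c2=c2[(abs(c2[:,1]+87)<25)&(c2[:,2]>100)];print(np.percentile(c2,[3,50,97],axis=0).round(1))
        k=(C[:,0]>5)&(C[:,0]<70)&(C[:,1]>-60)&(C[:,1]<60)&(C[:,2]>170);print("hook pts",k.sum(),C[k].max(0) if k.any() else "")
cv2.imwrite("pics/c4.png",np.hstack([cv2.resize(p["color"][100:200,270:400,::-1],(390,300)),cv2.resize(q["color"][:,:,::-1],(400,300))]))
E
python3 go.py 52 127 235
```

```text
time_s: 7.02
tcp_pos: [628.2, -176.9, 268.2]
tool_rot: [3.137, 0.005, 1.883]
contact_force: [-0.3, 0.9, -1.1]
gripper_width: 0.3
wrist pawl_pad 0.95 [ 41.8 -85.3 134. ]
[[ 13.7 -92.5 128.8]
 [ 34.7 -84.1 133.6]
 [ 55.5 -74.5 137.4]]
hook pts 13766 [ 69.99967719  13.14422096 332.77624455]
side roller_knob 0.94 [ 56.6 131.2 204.9]
target [572.   31.8 260. ] offset [0.2153 0.0113 0.0038] rot [-0.002 -0.002 -0.001]
now unit [ 40.5 -88.3] tip z 238.4 F [-1.2  0.3 -0.5] t 7.325 w 0.1
```

View pics/c4.png

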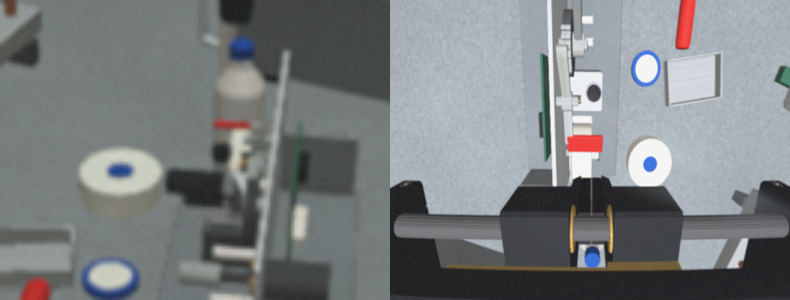

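The pad face is now at 133.6 mm (flipped and staying) in the depth data. It shows at (585,144) in the wrist crop and the arm has not moved. Next I move over the knob.

```bash
python3 -m crank '{"offset":[[0.04,0.002,0],[0.09,0.005,0],[0.14,0.008,0],[0.19,0.011,0],[0.217,0.012,0],[0.217,0.012,0],[0.217,0.012,0.01],[0.217,0.012,0.016],[0.217,0.012,0.016]],"delta_rot":[[0,0,0],[0,0,0],[0,0,0],[0,0,0],[0,0,0],[0,0,0],[0,0,0],[0,0,0],[0,0,0]],"gripper":[1,1,1,1,1,1,1,1,1]}'; python3 go.py 52 130 218
python3 - <<'E'
from h import *
from go import O,A
p=get_image("side")
cv2.imwrite("pics/c5.png",cv2.resize(p["color"][90:240,230:430,::-1],(800,600)))
p=get_image("wrist")
for r in landmark_of("roller_knob",p)[:1]:
    print(round(r["score"],2),R.from_euler('z',A).inv().apply(w(p,r["xyz"])-O).round(1))
E
```

```text
time_s: 8.45
tcp_pos: [572.3, 32.8, 247.8]
tool_rot: [-3.14, -0.001, 1.882]
contact_force: [1.1, 0.1, 0.7]
gripper_width: 0.8
target [571.   34.7 243. ] offset [ 0.0022 -0.0006  0.0048] rot [-0.002 -0.001 -0.002]
now unit [ 52.6 127.8] tip z 222.8 F [1.1 0.1 0.7] t 8.45 w 0.8
0.93 [ 56.4 127.3 207.6]
```

View pics/c5.png

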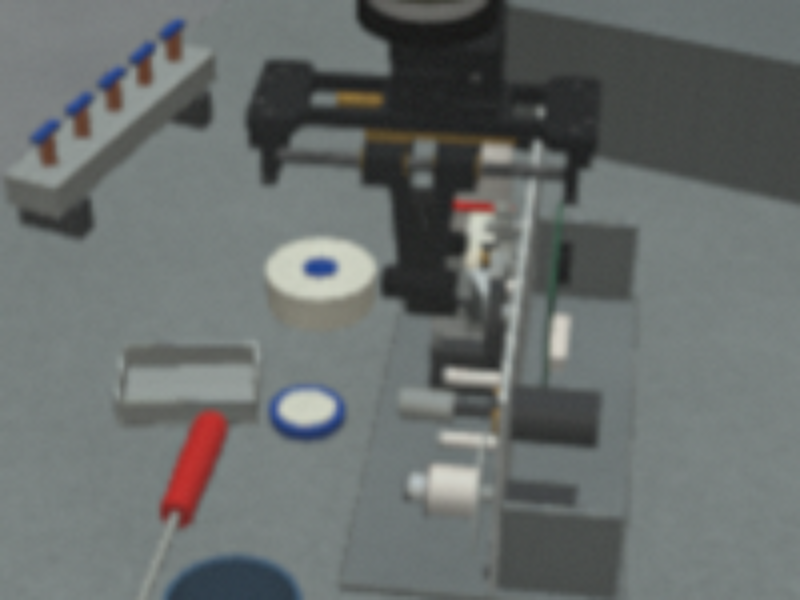

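The fingers are right over the knob, with the tips at about (430,305) and the knob under them; nothing else is near. I push down along the knob's arc, first part.

```bash
python3 -m crank '{"offset":[[0.001,0,0.004],[0.002,0,0.008],[0.004,0,0.011],[0.006,0,0.014],[0.008,0,0.017],[0.009,0,0.02],[0.009,0,0.02]],"delta_rot":[[0,0,0],[0,0,0],[0,0,0],[0,0,0],[0,0,0],[0,0,0],[0,0,0]],"gripper":[1,1,1,1,1,1,1]}'; python3 go.py 52 143 192
python3 - <<'E'
from h import *
from go import O,A
for c in("side","wrist"):
  p=get_image(c)
  for n in("roller_knob","pawl_pad"):
   for r in landmark_of(n,p)[:1]:
    print(c,n,round(r["score"],2),R.from_euler('z',A).inv().apply(w(p,r["xyz"])-O).round(1))
E
```

```text
time_s: 9.48
tcp_pos: [569.4, 43.5, 229.6]
tool_rot: [3.14, -0.001, 1.884]
contact_force: [-2.1, 5.3, 6.8]
gripper_width: 0.7
target [567.   47.1 217. ] offset [ 0.0041 -0.0012  0.0127] rot [ 0.002 -0.001  0.   ]
now unit [ 53.2 138.9] tip z 204.6 F [-2.1  5.3  6.8] t 9.475 w 0.7
side roller_knob 0.66 [ 54.5 137.9 190.3]
```

Run:
```python
from h import *
from go import O,A
p=get_image("side")
u,v=px(p,O+R.from_euler('z',A).apply([52,137,200])).astype(int);print(u,v)
a=p["color"][v-38:v+38,u-50:u+50,::-1];a=cv2.convertScaleAbs(a,alpha=1.6,beta=25)
cv2.imwrite("pics/c6.png",cv2.resize(a,(700,532),interpolation=cv2.INTER_CUBIC))
C=R.from_euler('z',A).inv().apply(cloud(p,np.ones((400,640),bool))-O)
k=(C[:,0]>24)&(C[:,0]<80)&(C[:,1]>90)&(C[:,1]<170)&(C[:,2]>140)&(C[:,2]<230)
c=C[k]
for z in range(150,230,5):
    d=c[(c[:,2]>=z)&(c[:,2]<z+5)]
    if len(d): print(z,len(d),np.percentile(d[:,1],[5,50,95]).round(),np.percentile(d[:,0],[5,95]).round())
s=readout.read_state();print(s["contact_force"],s["tcp_pos"])
```

```text
334 165
150 2 [93. 93. 94.] [36. 54.]
185 9 [140. 142. 143.] [29. 67.]
190 28 [140. 143. 145.] [28. 72.]
195 46 [139. 144. 147.] [26. 72.]
200 48 [132. 140. 146.] [28. 74.]
205 21 [134. 146. 150.] [43. 71.]
210 24 [144. 149. 150.] [39. 64.]
215 22 [145. 148. 150.] [41. 66.]
220 26 [145. 148. 151.] [39. 65.]
225 25 [145. 148. 151.] [39. 67.]
[-1.19292834  6.05363198  8.0857449 ] [569.43612649  43.37297256 229.63990585]
```

View pics/c6.png

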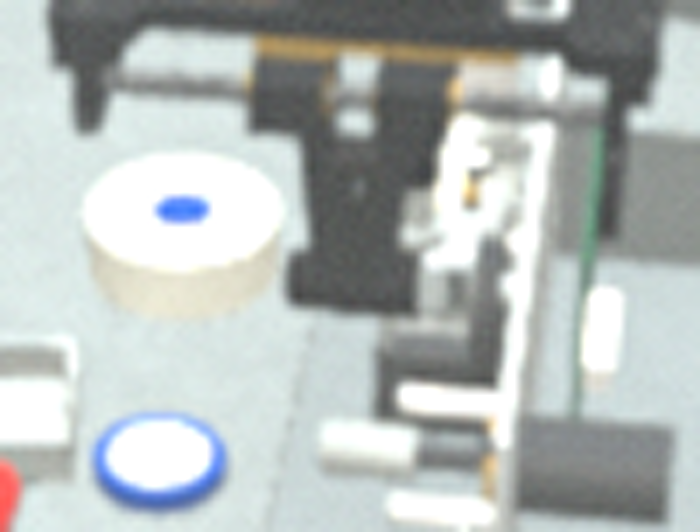

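The side crop shows the fingertips (355,290) seated on the knob. Depth puts the knob at y≈136, z≈195, so the arm is going down. The sideways force is knob friction and is small. I continue along the arc.

```bash
python3 -m crank '{"offset":[[0.003,0,0.004],[0.005,0,0.008],[0.007,0,0.011],[0.009,0,0.015],[0.011,0,0.019],[0.013,0,0.0235],[0.015,0,0.028],[0.0165,0,0.032],[0.018,0,0.0365],[0.0195,0,0.041],[0.021,0,0.0455],[0.022,0,0.05],[0.022,0,0.05]],"delta_rot":[[0,0,0],[0,0,0],[0,0,0],[0,0,0],[0,0,0],[0,0,0],[0,0,0],[0,0,0],[0,0,0],[0,0,0],[0,0,0],[0,0,0],[0,0,0]],"gripper":[1,1,1,1,1,1,1,1,1,1,1,1,1]}'; python3 go.py 52 162 125
python3 - <<'E'
from h import *
from go import O,A
p=get_image("side")
C=R.from_euler('z',A).inv().apply(cloud(p,np.ones((400,640),bool))-O)
k=(C[:,0]>24)&(C[:,0]<80)&(C[:,1]>90)&(C[:,1]<190)&(C[:,2]>100)&(C[:,2]<200)
c=C[k]
for z in range(110,190,5):
    d=c[(c[:,2]>=z)&(c[:,2]<z+5)]
    if len(d): print(z,len(d),np.percentile(d[:,1],[5,50,95]).round(),np.percentile(d[:,0],[5,95]).round())
E
```

```text
time_s: 11.45
tcp_pos: [562.6, 62.8, 178.1]
tool_rot: [-3.14, 0.0, 1.883]
contact_force: [-0.0, 0.9, 0.3]
gripper_width: 0.5
target [561.2  65.1 150. ] offset [ 0.0026 -0.0006  0.0281] rot [-0.001  0.    -0.001]
now unit [ 52.6 159.4] tip z 153.1 F [-0.   0.9  0.3] t 11.45 w 0.5
120 2 [ 98. 100. 102.] [34. 38.]
125 4 [ 99. 104. 105.] [34. 41.]
130 6 [101. 103. 147.] [35. 53.]
135 26 [ 95. 161. 165.] [27. 70.]
140 56 [ 97. 163. 168.] [24. 69.]
145 68 [132. 163. 168.] [25. 73.]
150 38 [151. 160. 167.] [26. 74.]
155 20 [165. 168. 170.] [40. 64.]
160 19 [166. 169. 171.] [40. 64.]
165 24 [166. 168. 171.] [38. 64.]
170 24 [167. 169. 172.] [38. 66.]
175 23 [162. 169. 171.] [39. 66.]
180 24 [159. 168. 172.] [41. 66.]
185 27 [167. 169. 172.] [36. 66.]
```

The knob is at z≈143, as predicted. Now the last part, gently.

```bash
python3 -m crank '{"offset":[[0.001,0,0.004],[0.001,0,0.008],[0.002,0,0.012],[0.002,0,0.016],[0.002,0,0.02],[0.002,0,0.024],[0.002,0,0.024]],"delta_rot":[[0,0,0],[0,0,0],[0,0,0],[0,0,0],[0,0,0],[0,0,0],[0,0,0]],"gripper":[1,1,1,1,1,1,1]}'; python3 -m crank '{"offset":[[0,0,0.001],[0,0,0.002],[0,0,0.002]],"delta_rot":[[0,0,0],[0,0,0],[0,0,0]],"gripper":[1,1,1]}';python3 -m crank '{"offset":[[0,0,0.001],[0,0,0.002],[0,0,0.002]],"delta_rot":[[0,0,0],[0,0,0],[0,0,0]],"gripper":[1,1,1]}'
```

```text
time_s: 12.38
tcp_pos: [562.2, 64.8, 154.3]
tool_rot: [-3.141, 0.0, 1.883]
contact_force: [-0.3, 0.3, 0.6]
gripper_width: 0.6
time_s: 12.75
tcp_pos: [562.2, 64.8, 152.8]
tool_rot: [-3.142, 0.0, 1.883]
contact_force: [-0.7, -0.2, 1.7]
gripper_width: 0.3
time_s: 13.12
tcp_pos: [562.2, 65.0, 150.7]
tool_rot: [-3.141, 0.0, 1.883]
contact_force: [-0.4, 0.2, 1.8]
gripper_width: 0.3
```

```bash
for i in 1 2 3; do python3 -m crank '{"offset":[[0,0,0.001],[0,0,0.001],[0,0,0.001]],"delta_rot":[[0,0,0],[0,0,0],[0,0,0]],"gripper":[1,1,1]}' | egrep 'tcp_pos|contact'; done
```

```text
tcp_pos: [562.2, 65.0, 150.2]
contact_force: [-2.1, -1.0, 6.5]
tcp_pos: [562.3, 65.0, 149.9]
contact_force: [-4.9, -0.4, 11.0]
tcp_pos: [562.3, 65.0, 149.7]
contact_force: [-5.8, -0.9, 17.6]
```

The force is rising steeply with the tip at 125 mm, exactly the level height, so this is the hard stop. I back straight up, move clear and check.

```bash
python3 -m crank '{"offset":[[0,0,-0.005],[0,0,-0.02],[0,0,-0.06],[0,0,-0.11],[0,0,-0.15],[-0.05,-0.06,-0.15],[-0.1,-0.12,-0.15],[-0.15,-0.18,-0.15],[-0.15,-0.2,-0.15],[-0.15,-0.2,-0.15],[-0.15,-0.2,-0.15]],"delta_rot":[[0,0,0],[0,0,0],[0,0,0],[0,0,0],[0,0,0],[0,0,0],[0,0,0],[0,0,0],[0,0,0],[0,0,0],[0,0,0]],"gripper":[1,1,1,1,1,1,1,1,1,1,1]}'
python3 - <<'E'
from h import *
from go import O,A
I=R.from_euler('z',A).inv()
for c in("side","top"):
    p=get_image(c)
    for n in("pawl_pad","roller_knob","roller_pivot"):
        for r in landmark_of(n,p)[:1]: print(c,n,round(r["score"],2),I.apply(w(p,r["xyz"])-O).round(1))
    for n in("mug","cleaner","tape_roll"):
        for r in landmark_of(n,p)[:1]: print(c,n,round(r["score"],2),w(p,r["xyz"]).round(1))
    C=I.apply(cloud(p,np.ones((400,640),bool))-O)
    for nm,lo,hi in(("pad",[18,-100,110],[60,-74,175]),("knob",[32,148,105],[72,172,200]),("hook",[8,-30,170],[60,60,215])):
        v=C[np.all((C>lo)&(C<hi),1)]
        if len(v): print(c,nm,len(v),np.percentile(v,[5,50,95],axis=0).round(1).tolist())
    if c=="side": a=cv2.resize(p["color"][100:220,260:420,::-1],(533,400))[:,:400]
    else: b=cv2.resize(p["color"][150:260,310:450,::-1],(400,314))
cv2.imwrite("pics/c7.png",np.hstack([a,np.vstack([b,np.zeros((86,400,3),np.uint8)])]))
print(readout.read_state()["contact_force"],readout.read_state()["time_s"])
E
```

```text
time_s: 15.62
tcp_pos: [418.2, -139.0, 298.2]
tool_rot: [3.141, 0.0, 1.882]
contact_force: [-0.1, -0.2, -0.6]
gripper_width: 0.5
side pawl_pad 0.41 [ 40.2 -89.  131.1]
side roller_knob 0.84 [ 54.9 164.5 113.4]
side roller_pivot 0.6 [ 53.   18.2 115.6]
side mug 0.77 [609.7 205.4   4.6]
side cleaner 0.57 [ 679.9 -327.5    3. ]
side tape_roll 0.74 [ 752.5 -196.6    1.5]
side pad 29 [[23.3, -88.7, 132.8], [36.1, -77.4, 136.6], [54.5, -74.8, 139.2]]
side knob 139 [[34.4, 157.4, 111.7], [51.4, 166.5, 122.1], [70.4, 170.4, 126.3]]
side hook 21 [[8.4, 6.2, 179.8], [13.1, 9.6, 187.6], [16.1, 12.4, 193.2]]
top pawl_pad 0.81 [ 41.3 -84.5 130.4]
top roller_knob 0.64 [ 52.6 158.  118.7]
top roller_pivot 0.57 [ 50.9  19.2 116.2]
top mug 0.75 [607.2 207.8  -1.1]
top cleaner 0.63 [ 6.783e+02 -3.281e+02 -3.000e-01]
top tape_roll 0.88 [ 7.531e+02 -1.958e+02  1.000e-01]
top pad 143 [[19.9, -95.3, 127.3], [36.7, -84.8, 134.5], [53.5, -74.7, 140.1]]
top knob 149 [[34.3, 152.3, 118.9], [51.9, 161.1, 123.9], [70.2, 170.0, 129.4]]
top hook 56 [[8.3, -15.7, 172.5], [12.5, 0.6, 185.5], [16.7, 11.7, 194.7]]
[-0.23240091  0.06625065 -0.24763391] 16.325
```

View pics/c7.png

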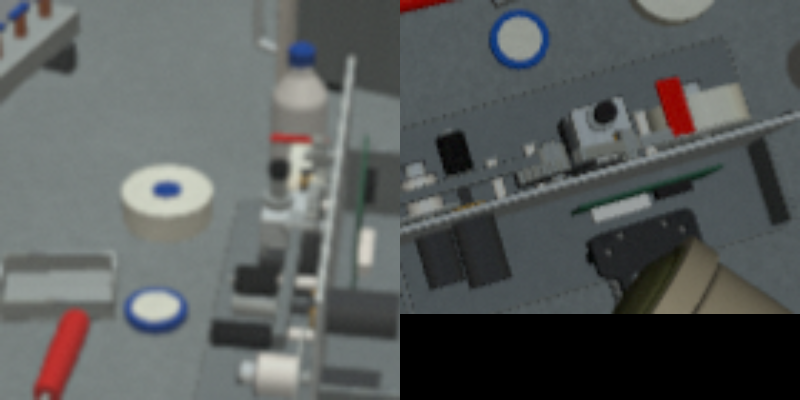

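The side crop shows the knob low at (240,333) and the rubber roller at (255,290) down on the drive roller. The pad is still flipped at (290,138), and the robot is clear.

```bash
python3 -c "
from plant import ctrl;print(ctrl.finish_job())"
```

```text
the job is handed in; nothing more can be done
None
```

The job is done and handed in at about 16 s. I pressed the red pad until the pawl flipped over. Then I pushed the knob down along its arc to the hard stop, raised the gripper straight up off the knob and moved it clear.

- **Pawl:** in the last pictures the pad face is at about 134 mm and the hook at about 194 mm, so the pawl is off and stayed off.
- **Arm:** the top of the knob is at about 125 mm, which is the level position. The force at the knob rose to about 18 N at the hard stop, the highest seen.
- **Surroundings:** the mug, bottle and tape roll read the same positions as before. I did not measure the filter cassette, screwdriver, flow meter or screw tray, but the gripper never came near them. The last contact force was about 0 N.
- **Disagreements:** part-way down the force reading showed about 6 N of sideways force at the knob. I took this for friction, and it was gone further down. The network's positions for the knob and pad were up to about 5 mm off the depth data, within its usual error.

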